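Shut the balance's draft shield and record the weight

ROBOT

A 6-joint arm with a two-finger parallel gripper is mounted at the origin on a cart in front of the work surface, level with it; the furniture and walls round the work are solid. World frame = base frame: x ahead of the robot, y to its left, z up, the work surface at z = 0. Lengths are in m, angles in rad, forces in N, time in s.
With the tool pointing down it reaches from about 0.35 to 0.85 m from the base axis. Payload 8.1 kg.
Tool frame: the origin (TCP) lies between the finger pads; the fingertips stand 11 mm ahead of it and the grasp point (between the pads) lies 8 mm behind it; y points along the fingers, x is the direction in which the jaws open and shut, and the axes are right-handed (so a half turn about y gives the same grasp; the last joint's range is limited). The gripper opens to 93 mm and grips with 3 to 60 N. Pads are 15 mm wide; open, the fingers measure 128 mm over their backs; the gripper's body (75 mm by 188 mm) begins 65 mm behind the grasp point.
Start: joints at [1.22, 0.13, 1.488, -0, 1.523, -0.085], TCP at [0.158, 0.579, 0.23] pointing down, gripper open.
Joint ranges: [-2.96, 2.96], [-0.89, 2.26], [0.02, 2.5], [-1.34, 4.48], [0, 2.73], [-2.66, 2.66]. Speed limits (rad/s): [2.39, 2.39, 2.79, 3.14, 3.14, 3.14].

INTERFACE

Orientations are given as a rotation vector (axis times angle).
In Python, from plant import readout, optics, robot gives the robot as it stands.
- The arm moves only by the shell command python3 -m creep 'ROWS' [FORCE]. ROWS is JSON, a list that holds one entry, the list of rows, each a list of 7 numbers: the closure, from 0 (fully open) to 1 (shut), then the shift along the tool's x, y, z in cm, then the turn, a rotation vector about the tool's x, y, z in degrees. In form: [[[grip, x, y, z, wx, wy, wz], ...]]. A call has exactly 8 rows; each row shifts and turns the pose as measured when the row begins, along the tool's axes as they then stand; what a row does not reach is not made up. A row lasts 1/10 s, in which the tool goes at most 50 mm and 8.59 degrees, less where a joint would pass 70% of its speed; a pose out of reach is approached as far as the arm can. A call is refused whole if a number of a shift passes 5 or a number of a turn 8.59, either way. A call with a gripper value outside its range is refused whole. The fingers move at their own pace and stop on an object; FORCE is the grip in N (left out, the last holds). Time passes only in rows, so rows that do not move let the fingers close, or fill a call up. It gives the time, the measured TCP pose, the force and the opening at its end, in the units of the state.
- readout.read_state(): the state, without advancing time (a new reading comes with each control period).
- optics.read_camera(name): name is "scene" or "side" or "wrist"; returns a dict with "frame" (420x560x3 uint8, red, green, blue), "depth" (420x560 float32, m along the optical axis (not along the pixel's ray), 0 where there is no reading), "intrinsics" (3x3 intrinsics, pixels), "R" (3x3) and "t" (3): a world point X has camera coordinates R X + t. Camera axes: x right, y down, z forward; pixel columns grow to the right and rows downward; lengths in m; the calibration is good to about 2 mm. A picture is of the moment at which its call begins.
- robot.close_job(): hands the job in, once; it reports no verdict.
The state is a dict: "t": time; "q": joint angles; "dq": joint speeds; "joint_torque": joint torques, N m; "tool_pos": TCP position; "orientation": TCP orientation; "force": force on the tool from outside, world axes, zero at the start; "wrist_torque": the same for the moment, N m; "opening": finger opening in m.
Only numpy, scipy, OpenCV 4.12 (cv2) and the standard library are available. Lean on these libraries where they do the work, as an engineer would, in place of code of your own. Each camera call takes 0.05 s, during which the arm holds its last target. There are 200 camera calls.

TASK

Weigh the steel slug that stands on the pan of the balance: push the side door and the top door of its glass draft shield fully shut by their blue handles, and only then press the green record key right down and let it spring back. Leave the slug alone on its pan and the other things on the worktop where they are.

Things in the scene. Friction and masses are not known exactly. Their poses are not given: they have to be found in the camera images.
- balance: white precision balance, fixed to the worktop, 280 long (x), 200 wide (y); origin under its middle, at worktop level; its x axis points from its front (keys) to its back, y to its left, z up. Front 120 mm: sloping control panel, 35 to 58 high, with display and keys. Behind it the glass draft shield, x -28 to 124 mm, y -90 to 90 mm, from 60 to 165 high, with grey frame; fixed panes in front and on the left
- side_door (a joint): glass sliding door on the right (-y) side of the shield: 0 = fully shut (a rigid stop); grows to 0.085 m as it is slid toward the balance's back (+x of the balance). It starts 45 to 80 mm open, slides with about 1.5 N plus 4 N per m/s and stays where it is left
- side_handle (a point): centre of the side door's blue handle: an upright fin that stands 32 mm out (to -y) from the glass, 8 thick (x), 58 high (z, 94.5 to 152.5 mm above the worktop). The point lies 16 mm out from the glass, in the fin's middle; the shield's top (165 mm) is 42 mm above it. Moves with the door; axes as the balance's; to shut, push the fin's back face toward the balance's front (-x of the balance). Room behind it is free
- top_door (a joint): glass sliding door on top of the shield: 0 = fully shut (a rigid stop); grows to 0.085 m as it is slid toward the balance's back. It starts 45 to 80 mm open, slides with about 1.5 N plus 4 N per m/s and stays where it is left
- top_handle (a point): centre of the top door's blue handle: a bar that stands up from the door's front edge, 62 long (y), 8 thick (x), 28 high, its top 193.5 mm above the worktop, 14 mm over this point; the glass behind it lies 164.5 mm above the worktop. Moves with the door; axes as the balance's; to shut, push its back face toward the balance's front
- record_key (a joint): spring key in the control panel: 0 = up, 0.004 m = fully down; about 1.5 N to start it and 3.5 N to hold it down; springs back by itself
- key_top (a point): middle of the top face of the green record key, 44 wide (y), 24 long (x), at the front right of the control panel, about 52 mm above the worktop. The face slopes 0.17 rad down toward the front and goes down square to itself (a press straight down works). The flush grey keys beside it do nothing
- slug_center (a point): centre (half-way up) of the dark round steel slug, 27 diameter, 27 high, that stands loose on the round steel pan (86 diameter, its top 73 mm above the worktop) within the shield. Not to be touched
- hex_slug: dark hexagonal steel slug, 24x28x24, standing loose to the left of the balance; origin under its middle
- specimen_1: dark red round mounted specimen, 30 diameter, 16 high, loose to the right of the balance; origin under its middle
- specimen_2: dark green round mounted specimen, 30 diameter, 18 high, loose to the right of the balance; origin under its middle
- tweezers: steel tweezers, 128 long, 15 wide, 8 high, lying loose to the right of the balance's front; origin under their middle

How it is judged:
On the way, in this order (a step that is already met when the one before it is completed fails the run):
1. both doors of the shield are fully shut (value of joint each of side_door, top_door below 0.004 m), for 0.2 s.
2. the record key is pressed right down (all of step 1 and value of joint record_key above 0.003 m), for 0.1 s.
At the end, for the whole second after the job is handed in: Both doors are shut to within 4 mm, the record key has sprung back up (within 1 mm), the slug stands upright on the pan within 8 mm of where it stood, and the hexagonal slug, the two specimens and the tweezers lie within 15 mm of where they were (all of step 1 and value of joint record_key below 0.001 m and angle between slug_center's own z axis and vertical below 0.1 rad and distance of slug_center from where it was at the start of the episode below 0.008 m and distance of each of hex_slug, specimen_1, specimen_2, tweezers from where it was at the start of the episode below 0.015 m); the robot touches nothing.
It fails at once if the record key is pressed (more than 2 mm) while a door is still open (more than 4 mm) (value of joint record_key above 0.002 m and not (value of joint each of side_door, top_door below 0.004 m)).
It fails at once if the slug on the pan is lifted, carried or shifted by more than 8 mm (distance of slug_center from where it was at the start of the episode above 0.008 m).
It fails at once if a bystander (hexagonal slug, specimens, tweezers) is lifted, carried or shifted by more than 15 mm (distance of any of hex_slug, specimen_1, specimen_2, tweezers from where it was at the start of the episode above 0.015 m).
It also fails if it takes over 45 s, if anything falls off the work surface, if the arm or the gripper's body presses on something with over 40 N, if the wrist force passes 120 N, or if a joint passes its speed limit or range.

## Working session

There is one attempt and no reset: what is moved stays moved. The work goes in short steps, Python scripts to look and compute and a shell command to move; the robot and the scene stay as the last step left them, time stands still between calls to the robot, and variables do not carry over. Pictures are saved under pics/ and viewed, about 8 in all and at most 12, crops included, and the job is handed in when it is done.

```bash
mkdir -p pics; ls
cat > h.py <<'E'
from plant import readout, optics, robot
import numpy as np, cv2
from scipy.spatial.transform import Rotation as Ro
def cam(n,save=None):
    c=optics.read_camera(n)
    if save: cv2.imwrite('pics/'+save,c['frame'][:,:,::-1])
    return c
def pts(c):
    d=c['depth'];v,u=np.mgrid[:d.shape[0],:d.shape[1]]
    K=c['intrinsics'];P=np.stack([(u-K[0,2])/K[0,0]*d,(v-K[1,2])/K[1,1]*d,d],-1)
    return (P-c['t'])@c['R']
def mask(c,lo,hi):
    h=cv2.cvtColor(c['frame'],cv2.COLOR_RGB2HSV); return cv2.inRange(h,lo,hi)
def blobs(c,m,amin=30):
    P=pts(c);n,l,s,ce=cv2.connectedComponentsWithStats(m)
    for i in range(1,n):
        if s[i,4]<amin: continue
        q=P[(l==i)&(c['depth']>0)]
        print(ce[i].round(),s[i],'med',np.median(q,0).round(4),'lo',np.percentile(q,3,0).round(4),'hi',np.percentile(q,97,0).round(4)) if len(q) else print(ce[i],s[i])
E
python3 - <<'E'
from h import *
ims=[]
for n in ['scene','side']:
    c=cam(n,n+'0.png');print(n,'campos',(-c['R'].T@c['t']).round(3))
    print('blue');blobs(c,mask(c,(100,120,60),(125,255,255)))
    print('green');blobs(c,mask(c,(45,90,50),(85,255,255)))
s=readout.read_state();print(s);print(Ro.from_rotvec(s['orientation']).as_matrix().round(3))
E
```

```text
pics
scene campos [-0.279 -0.4    0.714]
blue
[ 86. 154.] [ 77 149  19  10  57] med [0.3925 0.6406 0.1972] lo [0.39   0.6083 0.192 ] hi [0.3951 0.676  0.203 ]
[289. 172.] [277 165  25  15 265] med [0.5973 0.1308 0.1782] lo [0.5901 0.1037 0.166 ] hi [0.6037 0.1607 0.1941]
[329. 199.] [323 187  13  24 266] med [0.6073 0.0217 0.127 ] lo [0.5992 0.0054 0.0983] hi [0.612  0.0344 0.1538]
[421. 340.] [412 332  19  16 110] med [ 0.3854 -0.2968  0.0145] lo [ 0.3762 -0.3125  0.0084] hi [ 0.3978 -0.277   0.0179]
green
[285. 254.] [275 249  20  11 144] med [0.4451 0.0524 0.0518] lo [0.4358 0.0334 0.0447] hi [0.4578 0.0735 0.055 ]
[516. 372.] [497 357  39  32 636] med [ 0.379  -0.4653  0.034 ] lo [ 0.3531 -0.4931  0.0315] hi [ 0.4104 -0.4359  0.0362]
side campos [ 0.563 -0.628  0.586]
blue
[328. 193.] [322 178  13  27 172] med [0.6012 0.1173 0.1775] lo [0.5923 0.1006 0.1669] hi [0.6106 0.1573 0.1947]
[334. 241.] [329 227  10  35 231] med [0.611  0.0204 0.1381] lo [0.6025 0.0038 0.1016] hi [0.6166 0.035  0.1546]
green
[253. 264.] [248 257  11  16 159] med [0.4514 0.0498 0.0524] lo [0.4408 0.033  0.0479] hi [0.4624 0.0721 0.0552]
{'t': 0.1, 'q': array([ 1.21960684e+00,  1.31083076e-01,  1.48917559e+00, -2.45911385e-05,
        1.52302030e+00, -8.53700307e-02]), 'dq': array([-0.00133684, -0.00062275, -0.00351347,  0.00090134, -0.00029354,
       -0.00157337]), 'joint_torque': array([ 5.42801736e-04, -5.61344755e+01, -4.93092871e+01,  7.69979996e-02,
        2.92143814e-02,  7.33528054e-06]), 'tool_pos': array([0.15741495, 0.57845744, 0.22869102]), 'orientation': array([-1.32424728, -1.01014619,  1.01249328]), 'force': array([ 0.18355584, -0.11023313, -0.06270071]), 'wrist_torque': array([ 0.00121272,  0.06962696, -0.04041048]), 'opening': 0.09311511362232}
[[ 0.263 -0.001 -0.965]
 [ 0.965 -0.002  0.263]
 [-0.002 -1.     0.   ]]
```

View images.

View pics/scene0.png

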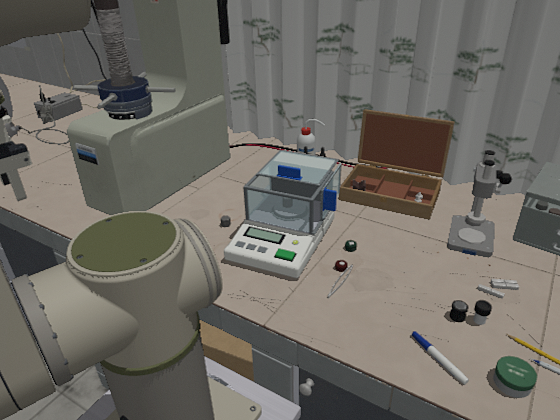

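View pics/side0.png

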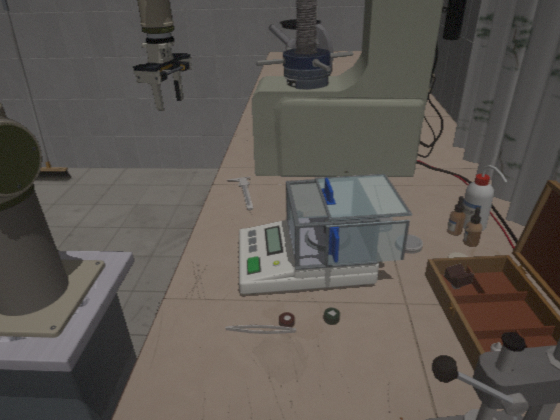

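Run:
```python
from h import *
A=[];T=[];S=[];G=[]
for n in ['scene','side']:
    c=cam(n);P=pts(c)
    w=mask(c,(0,0,120),(180,50,255))>0
    r=(P[...,0]>.38)&(P[...,0]<.78)&(P[...,1]>-.06)&(P[...,1]<.25)&(c['depth']>0)
    A.append(P[w&r&(P[...,2]>.012)&(P[...,2]<.062)])
    b=(mask(c,(100,120,60),(125,255,255))>0)&r
    T.append(P[b&(P[...,2]>.16)]);S.append(P[b&(P[...,2]>.09)&(P[...,2]<.156)])
    G.append(P[(mask(c,(45,90,50),(85,255,255))>0)&r])
    F=P[r&(P[...,2]>.155)&(P[...,2]<.172)]
    print(n,'shieldtop',cv2.minAreaRect(F[:,:2].astype(np.float32)),len(F))
for nm,X in [('body',A),('top',T),('side',S),('key',G)]:
    for Y in X+[np.vstack(X)]:
        k=cv2.minAreaRect((Y[:,:2]*1000).astype(np.float32)); print(nm,len(Y),np.round(k[0],1),np.round(k[1],1),round(k[2],1),'mean',Y.mean(0).round(4))
```

```text
scene shieldtop ((0.6320101618766785, 0.1336016207933426), (0.22973893582820892, 0.19072073698043823), 7.870721340179443) 2167
side shieldtop ((0.6349742412567139, 0.1332092583179474), (0.22258637845516205, 0.19376245141029358), 8.136602401733398) 4127
body 2460 [507.4  72.7] [203.9 331.3] 50.7 mean [0.4761 0.0914 0.0453]
body 3000 [515.6  83.6] [226.3 324.3] 43.4 mean [0.5116 0.0652 0.0444]
body 5460 [515.8  80.4] [230.3 335.9] 43.4 mean [0.4956 0.077  0.0448]
top 265 [597.  130.5] [15.5 63. ] 7.9 mean [0.5973 0.1311 0.1793]
top 167 [602.2 130.4] [16.4 63.3] 8.7 mean [0.6016 0.1216 0.1799]
top 432 [598.  129.7] [20.5 65. ] 14.9 mean [0.599  0.1275 0.1795]
side 265 [609.7  21.4] [17.7 32.1] 17.2 mean [0.6069 0.021  0.1266]
side 222 [609.3  19.2] [34.1 16.2] 88.4 mean [0.6102 0.0192 0.1342]
side 487 [607.   19.5] [34.5 20.6] 88.0 mean [0.6084 0.0202 0.1301]
key 142 [446.3  54.1] [22.  42.4] 8.8 mean [0.4457 0.0533 0.0509]
key 158 [451.4  53.5] [20.8 43.1] 6.5 mean [0.4517 0.0505 0.0521]
key 300 [449.   53.2] [26.  43.3] 5.0 mean [0.4489 0.0518 0.0515]
```

```bash
cat > d.py <<'E'
from h import *
import sys
yaw=np.radians(8.0)
B=np.array([[np.cos(yaw),-np.sin(yaw),0],[np.sin(yaw),np.cos(yaw),0],[0,0,1]])
T=dict(top=[.600,.130,.1795],side=[.6085,.020,.1235],key=[.449,.053,.052])
def delta(name,off):
    s=readout.read_state();R=Ro.from_rotvec(s['orientation']).as_matrix()
    W=np.column_stack([B[:,1],[0,0,-1],-B[:,0]])
    p=np.array(T[name])+B@np.array(off)
    print(name,'cm',((R.T@(p-s['tool_pos']))*100).round(2),'turn',np.degrees(Ro.from_matrix(R.T@W).as_rotvec()).round(1),'F',s['force'].round(1),'pos',s['tool_pos'].round(4),'t',s['t'])
if __name__=='__main__': delta(sys.argv[1],[float(a) for a in sys.argv[2:5]])
E
python3 -m creep '[[[1,0,0,0,0,-7.8,0],[1,0,0,0,0,-7.8,0],[1,0,0,0,0,-7.8,0],[1,-5,0,0,0,0,0],[1,-5,0,0,0,0,0],[1,-5,0,0,0,0,0],[1,-5,0,0,0,0,0],[1,-4,0,0,0,0,0]]]'
python3 d.py top 0.045 0 0.06
```

```text
t: 1.0
tool_pos: [0.1938, 0.3386, 0.2221]
orientation: [-1.13, -1.319, 1.343]
force: [0.6, 0.5, 0.4]
opening: 0.0335
top cm [-27.4   -1.74 -41.12] turn [-0.4  1.5 -0.7] F [0.6 0.5 0.4] pos [0.1938 0.3386 0.2221] t 1.0
```

```bash
python3 -m creep '[[[1,-3.4,-0.4,-3.6,0,0.8,0],[1,-3.4,-0.4,-3.6,0,0.8,0],[1,-3.4,-0.4,-3.6,0,0,0],[1,-3.4,-0.3,-3.6,0,0,0],[1,-3.4,-0.3,-3.6,0,0,0],[1,-3.4,-0.3,-3.6,0,0,0],[1,-3.4,0,-3.6,0,0,0],[1,-3.4,0,-3.6,0,0,0]]]'
python3 d.py top 0.045 0 0.06
```

```text
t: 1.8
tool_pos: [0.517, 0.1042, 0.2451]
orientation: [-1.145, -1.307, 1.32]
force: [0.1, 1.3, 1.0]
opening: 0.0002
top cm [  1.39   0.52 -13.08] turn [-0.1  0.1 -0.5] F [0.1 1.3 1. ] pos [0.517  0.1042 0.2451] t 1.8
```

```bash
python3 -m creep '[[[1,0.5,0,-4,0,0,0],[1,0.5,0,-4,0,0,0],[1,0.4,0,-4,0,0,0],[1,0,0,-1.5,0,0,0],[1,0,0,0,0,0,0],[1,0,0,0,0,0,0],[1,0,0,0,0,0,0],[1,0,0,0,0,0,0]]]'
python3 d.py top 0.035 0 0.0075
python3 - <<'E'
from h import *
c=cam('wrist','w1.png');print('blue');blobs(c,mask(c,(100,120,60),(125,255,255)))
c=cam('side','s1.png');cv2.imwrite('pics/s1c.png',cv2.resize(c['frame'][120:300,220:440,::-1],None,fx=3,fy=3))
E
```

```text
t: 2.6
tool_pos: [0.6556, 0.1299, 0.2401]
orientation: [-1.148, -1.295, 1.316]
force: [1.2, -0.3, 0.4]
opening: 0.0005
top cm [0.83 5.32 1.98] turn [-0.4 -0.5 -0.6] F [ 1.2 -0.3  0.4] pos [0.6556 0.1299 0.2401] t 2.6
blue
[151. 150.] [133 142  35  18 328] med [0.6095 0.0222 0.1525] lo [0.6048 0.0083 0.1453] hi [0.6142 0.035  0.1548]
[288. 158.] [ 246  147   87   24 1832] med [0.5979 0.1331 0.1915] lo [0.5896 0.1044 0.1667] hi [0.6076 0.1612 0.1945]
```

View pics/s1c.png

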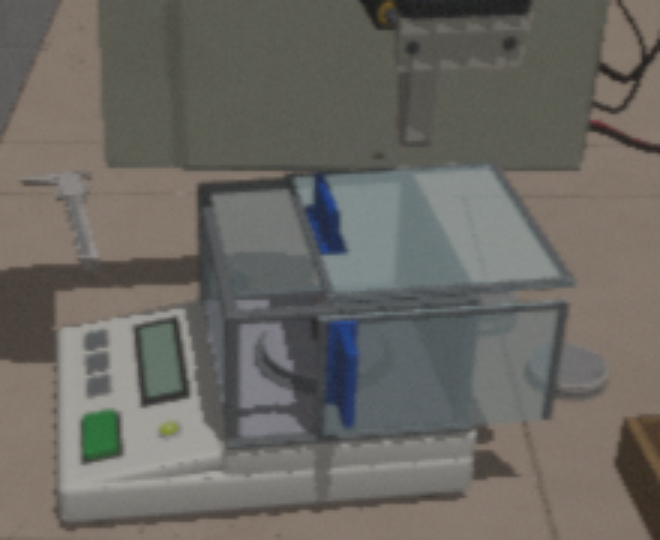

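View pics/w1.png

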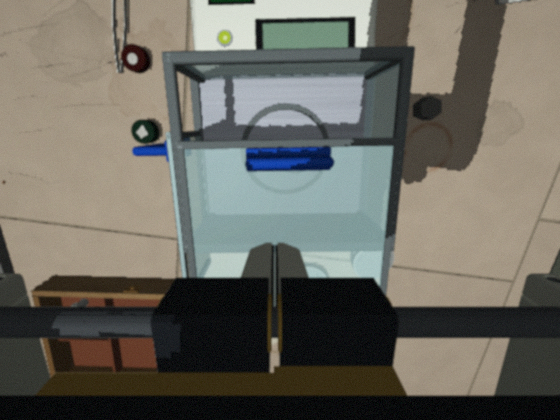

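```bash
python3 -m creep '[[[1,0.4,2,0.5,0,0,0],[1,0.4,2,0.5,0,-0.4,0],[1,0,1.2,0.5,0,0,0],[1,0,0,0,0,0,0],[1,0,0,1,0,0,0],[1,0,0,1,0,0,0],[1,0,0,1,0,0,0],[1,0,0,1,0,0,0]]]'
python3 d.py top 0 0 0.0075
```

```text
t: 3.5
tool_pos: [0.5998, 0.13, 0.1943]
orientation: [-1.152, -1.31, 1.316]
force: [2.0, 0.3, -1.6]
opening: 0.0004
top cm [ 0.01  0.73 -0.02] turn [ 0.3 -0.1 -0.6] F [ 2.   0.3 -1.6] pos [0.5998 0.13   0.1943] t 3.5
```

```bash
python3 -m creep '[[[1,0,0.3,1,0,0,0],[1,0,0.2,1,0,0,0],[1,0,0,1,0,0,0],[1,0,0,1,0,0,0],[1,0,0,0.7,0,0,0],[1,0,0,0.5,0,0,0],[1,0,0,0.5,0,0,0],[1,0,0,0.5,0,0,0]]]'
python3 d.py top 0 0 0.0075
```

```text
t: 4.3
tool_pos: [0.5525, 0.1231, 0.1964]
orientation: [-1.184, -1.347, 1.289]
force: [33.6, 5.4, -21.8]
opening: 0.0006
top cm [ 0.04  1.19 -4.74] turn [ 3.  -0.1 -0.6] F [ 33.6   5.4 -21.8] pos [0.5525 0.1231 0.1964] t 4.3
```

```bash
python3 -m creep '[[[1,0,0,-0.4,0,0,0],[1,0,0,-0.5,0,0,0],[1,0,0,-1,0,0,0],[1,0,-1,-1,-2,0,0],[1,0,-1,0,-1,0,0],[1,0,-2,0,0,0,0],[1,0,-2,0,0,0,0],[1,0,0,0,0,0,0]]]'
python3 - <<'E'
from h import *
c=cam('side','s2.png');blobs(c,mask(c,(100,120,60),(125,255,255)));cv2.imwrite('pics/s2c.png',cv2.resize(c['frame'][120:300,220:440,::-1],None,fx=3,fy=3))
E
python3 d.py side 0.045 -0.012 0.10
```

```text
t: 5.1
tool_pos: [0.5766, 0.1271, 0.2629]
orientation: [-1.225, -1.393, 1.257]
force: [1.4, 0.1, 0.3]
opening: 0.0007
[298. 199.] [293 191  10  15  73] med [0.5423 0.0946 0.1723] lo [0.5313 0.0906 0.1678] hi [0.5482 0.1399 0.1939]
[334. 241.] [329 227  10  35 245] med [0.6106 0.0202 0.1362] lo [0.6022 0.0035 0.1005] hi [0.6164 0.0344 0.1548]
side cm [-12.2    4.56  -5.77] turn [ 6.3 -0.1 -0.6] F [-0.1 -0.4 -0.5] pos [0.5763 0.1271 0.2613] t 5.15
```

View pics/s2c.png

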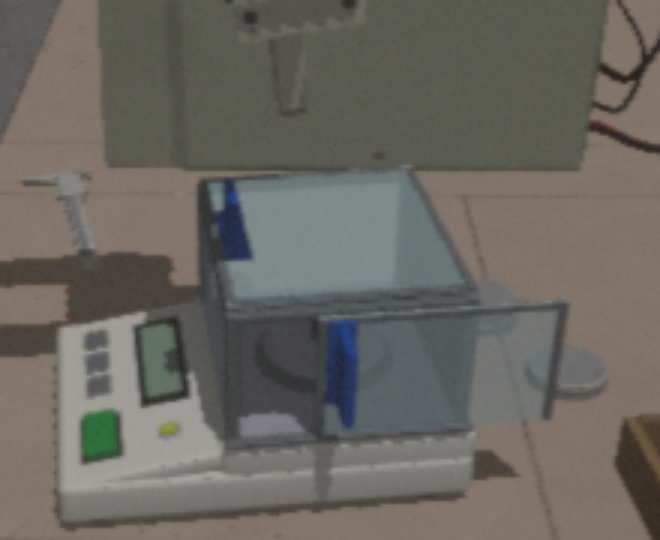

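```bash
python3 -m creep '[[[1,-1,0,-2,3.2,0,0],[1,-4,0,-2,3.2,0,0],[1,-4,0,-1.5,0,0,0],[1,-3,0,-0.5,0,0,0],[1,0,0,0,0,0,0],[1,0,0,0,0,0,0],[1,0,0,0,0,0,0],[1,0,0,0,0,0,0]]]'
python3 d.py side 0.035 -0.012 0.0125
```

```text
t: 5.95
tool_pos: [0.6481, 0.0155, 0.2547]
orientation: [-1.131, -1.295, 1.327]
force: [0.2, -0.6, 0.2]
opening: 0.0004
side cm [-0.13 11.88  0.14] turn [-1.1  0.1 -0.4] F [ 0.2 -0.6  0.2] pos [0.6481 0.0155 0.2547] t 5.95
```

```bash
python3 -m creep '[[[1,-0.2,3,0,-0.5,0,0],[1,0,3,0,-0.5,0,0],[1,0,3,0,0,0,0],[1,0,2,0,0,0,0],[1,0,1,0,0,0,0],[1,0,0,0,0,0,0],[1,0,0,1,0,0,0],[1,0,0,1,0,0,0]]]'
python3 d.py side 0 -0.012 0.0125
```

```text
t: 6.75
tool_pos: [0.6284, 0.0183, 0.1363]
orientation: [-1.144, -1.324, 1.32]
force: [-0.0, 0.3, 1.3]
opening: 0.0001
side cm [-0.73  0.02  1.96] turn [ 0.5  0.7 -0.4] F [-0.   0.3  1.3] pos [0.6284 0.0183 0.1363] t 6.75
```

```bash
python3 -m creep '[[[1,-0.6,0,0,0,0.6,0],[1,0,0,1,0,0,0],[1,0,0,1,0,0,0],[1,0,0,1,0,0,0],[1,0,0,1,0,0,0],[1,0,0,1,0,0,0],[1,0,0,0.5,0,0,0],[1,0,0,0.3,0,0,0]]]'
python3 d.py side 0 -0.012 0.0125
```

```text
t: 7.55
tool_pos: [0.5718, 0.0028, 0.1417]
orientation: [-1.16, -1.324, 1.307]
force: [1.2, 0.2, -1.6]
opening: 0.0004
side cm [-0.    0.65 -3.86] turn [ 1.2 -0.  -0.5] F [ 1.2  0.2 -1.6] pos [0.5718 0.0028 0.1417] t 7.55
```

```bash
python3 -m creep '[[[1,0,0.4,0.4,0.5,0,0],[1,0,0.2,0.4,0.5,0,0],[1,0,0,0.3,0,0,0],[1,0,0,0.3,0,0,0],[1,0,0,0,0,0,0],[1,0,0,0,0,0,0],[1,0,0,0,0,0,0],[1,0,0,0,0,0,0]]]'
python3 d.py side 0 -0.012 0.0125
```

```text
t: 8.35
tool_pos: [0.5716, 0.0025, 0.1418]
orientation: [-1.173, -1.335, 1.3]
force: [1.9, -0.5, -0.4]
opening: 0.0007
side cm [ 0.03  0.71 -3.88] turn [ 2.  -0.  -0.6] F [ 1.9 -0.5 -0.4] pos [0.5716 0.0025 0.1418] t 8.35
```

Run:
```python
from h import *
c=cam('side','s3.png');cv2.imwrite('pics/s3c.png',cv2.resize(c['frame'][120:300,220:440,::-1],None,fx=3,fy=3));blobs(c,mask(c,(100,120,60),(125,255,255)))
```

```text
[304. 248.] [300 237   8  27 164] med [ 0.5555 -0.0007  0.1248] lo [ 0.5476 -0.0052  0.0996] hi [0.5611 0.0258 0.1521]
```

View pics/s3c.png

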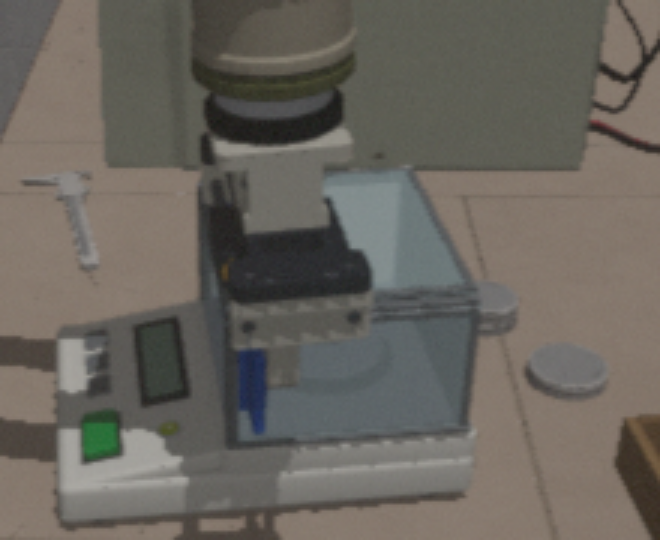

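```bash
python3 -m creep '[[[1,0,0,0,0,0,0],[1,0,0,0,0,0,0],[1,0,0,0,0,0,0],[1,0,0,0,0,0,0],[1,0,0,0,0,0,0],[1,0,0,0.2,0,0,0],[1,0,0,0.3,0,0,0],[1,0,0,0.4,0,0,0]]]'
python3 d.py side 0 -0.012 0.0125
```

```text
t: 9.2
tool_pos: [0.5712, 0.0024, 0.1422]
orientation: [-1.187, -1.351, 1.289]
force: [29.4, 4.9, -19.9]
opening: 0.0001
side cm [ 0.03  0.84 -3.9 ] turn [ 3.2 -0.  -0.6] F [ 29.4   4.9 -19.9] pos [0.5712 0.0024 0.1422] t 9.2
```

```bash
python3 -m creep '[[[1,-0.3,0,-0.5,0,0,0],[1,-0.3,0,-1,2,0,0],[1,-0.3,-1,-0.5,1.5,0,0],[1,0,-3,0,0,0,0],[1,0,-4,0,0,0,0],[1,0,-4,0,0,0,0],[1,0,0,0,0,0,0],[1,0,0,0,0,0,0]]]'
python3 d.py key 0 0 0.08
python3 - <<'E'
from h import *
for n in ['side','wrist']:
    c=cam(n,n+'4.png');print(n);blobs(c,mask(c,(100,120,60),(125,255,255)));blobs(c,mask(c,(45,90,50),(85,255,255)))
    if n=='side':cv2.imwrite('pics/s4c.png',cv2.resize(c['frame'][120:300,220:440,::-1],None,fx=3,fy=3))
E
```

```text
t: 10.0
tool_pos: [0.5907, -0.0032, 0.2646]
orientation: [-1.138, -1.294, 1.326]
force: [-0.4, 0.3, -0.2]
opening: 0.0002
key cm [ 7.66 13.39 13.05] turn [-0.9 -0.1 -0.6] F [-0.4  0.3 -0.2] pos [ 0.5907 -0.0032  0.2646] t 10.0
side
[298. 199.] [295 188   8  18  65] med [0.5424 0.0946 0.1764] lo [0.5374 0.0911 0.1676] hi [0.5483 0.1191 0.1938]
[304. 243.] [300 229   8  35 207] med [0.5555 0.0134 0.1366] lo [ 0.5477 -0.0047  0.0989] hi [0.5609 0.0264 0.1542]
[253. 264.] [248 257  12  16 160] med [0.4516 0.0494 0.0526] lo [0.441  0.033  0.0472] hi [0.4628 0.0717 0.0551]
wrist
[72.  2.] [67  0 10  6 36] med [ 0.4008 -0.2786  0.0136] lo [ 0.3995 -0.2854  0.0114] hi [ 0.404  -0.2745  0.0156]
[298. 177.] [281 169  33  19 294] med [0.5541 0.0132 0.1524] lo [ 0.5484 -0.0009  0.1495] hi [0.5592 0.0275 0.1549]
[424. 174.] [389 169  79  20 601] med [0.533  0.1191 0.1678] lo [0.5266 0.0923 0.1663] hi [0.5485 0.1524 0.1744]
[442. 184.] [404 179  78  11 655] med [0.5377 0.1232 0.1933] lo [0.532  0.0957 0.1911] hi [0.5437 0.1503 0.1946]
[342.  80.] [323  70  39  22 814] med [0.4497 0.0552 0.0522] lo [0.4382 0.0349 0.0469] hi [0.4613 0.0761 0.0545]
```

View pics/s4c.png

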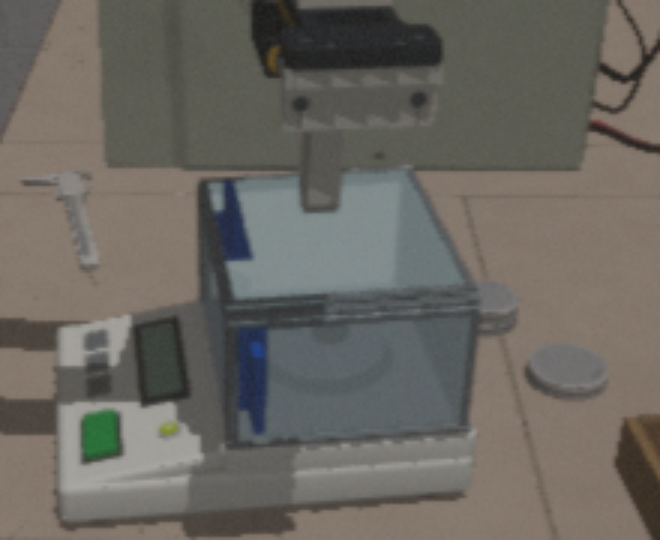

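View pics/wrist4.png

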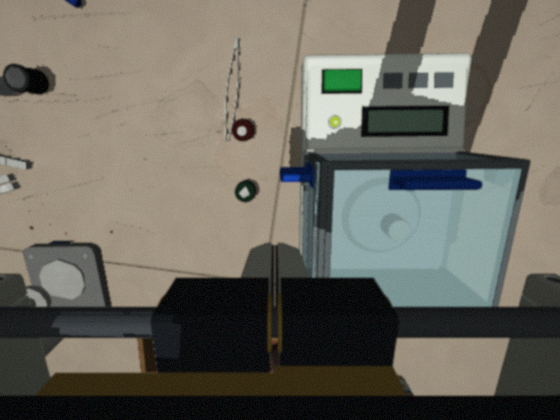

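```bash
python3 -m creep '[[[1,2,0,4,-0.5,0,0],[1,2,0,4,-0.4,0,0],[1,2,0,3,0,0,0],[1,1.7,0,2,0,0,0],[1,0,3,0,0,0,0],[1,0,3,0,0,0,0],[1,0,3,0,0,0,0],[1,0,0,0,0,0,0]]]'
python3 d.py key 0 0.001 0.016
```

```text
t: 10.9
tool_pos: [0.437, 0.0559, 0.1553]
orientation: [-1.128, -1.287, 1.328]
force: [0.1, -0.4, 0.7]
opening: 0.0004
key cm [-0.3   8.7  -1.38] turn [-1.5 -0.1 -0.3] F [ 0.1 -0.4  0.7] pos [0.437  0.0559 0.1553] t 10.9
```

```bash
python3 -m creep '[[[1,-0.3,1,-1,-1,0,0],[1,0,2,0,-0.5,0,0],[1,0,2,0,0,0,0],[1,0,1.5,0,0,0,0],[1,0,1,0,0,0,0],[1,0,0.4,0,0,0,0],[1,0,0,0,0,0,0],[1,0,0,0,0,0,0]]]'
python3 d.py key 0 0.001 0.011
```

```text
t: 11.7
tool_pos: [0.4475, 0.0532, 0.0767]
orientation: [-1.145, -1.306, 1.315]
force: [0.2, -0.1, -0.0]
opening: 0.0004
key cm [ 0.06  1.37 -0.15] turn [-0.1 -0.1 -0.3] F [ 0.2 -0.1 -0. ] pos [0.4475 0.0532 0.0767] t 11.7
```

```bash
python3 -m creep '[[[1,0,0.6,0,0,0,0],[1,0,0.5,0,0,0,0],[1,0,0.3,0,0,0,0],[1,0,0.2,0,0,0,0],[1,0,0.2,0,0,0,0],[1,0,0.2,0,0,0,0],[1,0,0.2,0,0,0,0],[1,0,0.2,0,0,0,0]]]'
python3 d.py key 0 0.001 0.011
```

```text
t: 12.5
tool_pos: [0.4505, 0.0533, 0.0597]
orientation: [-1.148, -1.309, 1.314]
force: [-14.5, -0.3, 27.1]
opening: 0.0006
key cm [ 0.09 -0.34  0.15] turn [ 0.1 -0.1 -0.4] F [-14.5  -0.3  27.1] pos [0.4505 0.0533 0.0597] t 12.5
```

```bash
python3 -m creep '[[[1,0,0.1,0,0,0,0],[1,0,0,0,0,0,0],[1,0,0.1,0,0,0,0],[1,0,0.1,0,0,0,0],[1,0,0,0,0,0,0],[1,0,0,0,0,0,0],[1,0,0,0,0,0,0],[1,0,0,0,0,0,0]]]'
python3 d.py key 0 0.001 0.011
python3 - <<'E'
from h import *
c=cam('side','s5.png');cv2.imwrite('pics/s5c.png',cv2.resize(c['frame'][180:310,220:380,::-1],None,fx=4,fy=4))
E
```

```text
t: 13.3
tool_pos: [0.4502, 0.0533, 0.0605]
orientation: [-1.146, -1.308, 1.315]
force: [-1.9, 0.7, 4.2]
opening: 0.0003
key cm [ 0.08 -0.25  0.12] turn [ 0.  -0.1 -0.4] F [-1.9  0.7  4.2] pos [0.4502 0.0533 0.0605] t 13.3
```

View pics/s5c.png

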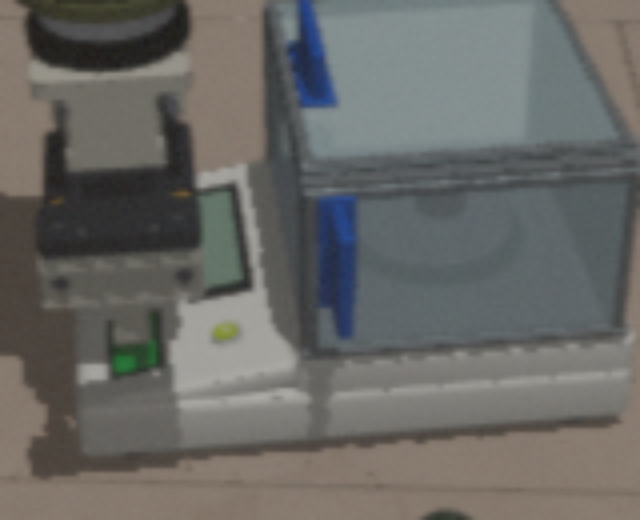

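```bash
python3 -m creep '[[[1,0,-0.3,0,0,0,0],[1,0,-1,0,0,0,0],[1,0,-3,0,0,0,0],[1,0,-4,0,0,0,0],[1,0,-4,0,0,0,0],[1,0,-3,0,0,0,0],[1,0,0,0,0,0,0],[1,0,0,0,0,0,0]]]'
python3 - <<'E'
from h import *
c=cam('side','s6.png')
print('blue');blobs(c,mask(c,(100,120,60),(125,255,255)));blobs(c,mask(c,(45,90,50),(85,255,255)))
d=cv2.absdiff(c['frame'],cv2.imread('pics/side0.png')[:,:,::-1])
print('specimen/tweezer diff mean',d[300:340,220:345].mean(), 'ref', d[350:400,220:345].mean())
print('F',readout.read_state()['force'])
cv2.imwrite('pics/s6c.png',cv2.resize(c['frame'][150:350,200:440,::-1],None,fx=3,fy=3))
E
```

```text
t: 14.15
tool_pos: [0.4483, 0.0544, 0.2205]
orientation: [-1.145, -1.307, 1.316]
force: [-1.1, -0.2, -1.1]
opening: 0.0002
blue
[297. 195.] [292 180  12  27 151] med [0.5402 0.1032 0.1778] lo [0.531  0.0914 0.1668] hi [0.55   0.1441 0.1948]
[304. 243.] [300 229   9  35 208] med [0.5572 0.0062 0.1422] lo [ 0.5477 -0.0045  0.1034] hi [0.5624 0.0265 0.1552]
[254. 265.] [248 257  12  16 123] med [0.4545 0.0437 0.0527] lo [0.4434 0.0337 0.0476] hi [0.4634 0.0719 0.0553]
specimen/tweezer diff mean 3.3981333333333335 ref 3.5896
F [0.41352853 0.60509437 0.59497597]
```

View pics/s6c.png

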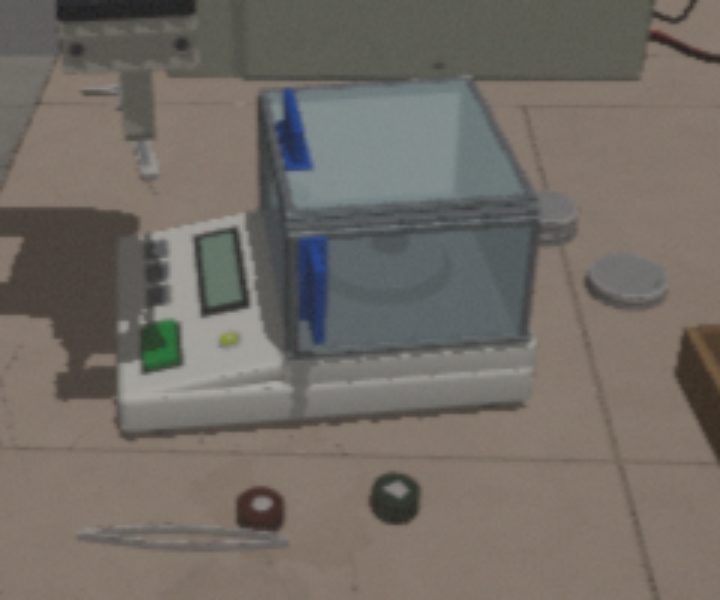

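Doors shut, key back up, slug and bystanders undisturbed, arm clear.

```bash
python3 -c "
from plant import robot; print(robot.close_job())"
```

```text
the job is handed in; nothing more can be done
None
```

I pushed the top door and then the side door shut by their blue handles. Then I pressed the green record key right down and let it spring back. The job was handed in at about 14 s with the arm 15 cm clear; no verdict was reported.

**Doors:** each was pushed against its rigid stop, with about 34 N along the push on the top door and 29 N on the side door. The sideways and vertical force brought the totals close to 40 N on the top door and about 36 N on the side door. In the last pictures both doors' back edges line up with the frame. The two handles sit at the same distance along the balance, to about 1 mm.

**Key:** it was felt at its bottom stop (27 N upward), then held for several rows at about 4 N, which matches its spring. In the last picture it looks level again, with its height as before to within the roughly 2 mm camera accuracy.

**Slug and bystanders:** the specimens and tweezers show no change from the first picture beyond image noise. The slug still stands on its pan, seen only through the glass. The hexagonal slug was hidden in the last view; the arm never came near it, but I did not re-measure it or the slug.

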